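Centre the frying pan on the induction hob and click the heat dial up to the orange mark

ROBOT

A 6-joint arm with a two-finger parallel gripper is mounted at the origin on the work surface. World frame = base frame: x ahead of the robot, y to its left, z up, the work surface at z = 0. Lengths are in m, angles in rad, forces in N, time in s.
With the tool pointing down it reaches from about 0.425 to 0.925 m from the base axis. Payload 12.5 kg.
Tool frame: the origin (TCP) lies between the finger pads; the fingertips stand 17 mm ahead of it and the grasp point (between the pads) lies 2 mm behind it; z points along the fingers, y is the line along which they close (so a half turn about z gives the same grasp; the last joint's range is limited). The gripper opens to 85 mm and grips with 20 to 120 N. Pads are 22 mm wide; open, the fingers measure 114 mm over their backs; the gripper's body (76 mm by 85 mm) begins 54 mm behind the grasp point. The pads swing forward as they close: fully open they stand 13 mm farther back than shut.
Start: joints at [1.192, 0.491, 1.559, -0, 1.092, -0.106], TCP at [0.168, 0.602, 0.248] pointing down, gripper open.
Joint ranges: [-3.1, 3.1], [-0.84, 2.19], [0.05, 2.79], [-1.13, 4.28], [0.06, 2.93], [-2.69, 2.69]. Speed limits (rad/s): [2.22, 2.22, 2.79, 3.14, 3.14, 3.14].

INTERFACE

Orientations are given as a 3x3 rotation matrix whose columns are the frame's x, y, z axes.
In Python, from workcell import r, optics, workorder gives the robot as it stands.
- The arm moves only by the tool apply_moves, never from a script. Its argument "plan" is a list of rows, each a list of 7 numbers: the closure, from -1 (fully open) to 1 (shut), so that 0 is half open, then the shift along the tool's x, y, z in cm, then the turn, a rotation vector about the tool's x, y, z in degrees. A call has 1 to 12 rows; each row is the pose to reach, as a shift and turn from the pose commanded when the call began, along the tool's axes at that moment; what a row does not reach only later rows make up. A row lasts 1/12 s, in which the tool goes at most 41.7 mm and 7.16 degrees, less where a joint would pass 70% of its speed; a pose out of reach is approached as far as the arm can. A call with a gripper value outside its range is refused whole. The fingers move at their own pace and stop on an object; the grip force is fixed at half the most. Time passes only in rows, so rows that repeat a pose let the fingers close. It gives the time, the measured TCP pose, the force, the opening and the grip force at its end, in the units of the state.
- r.observe(): the state, without advancing time (a new reading comes with each control period).
- optics.capture(name): name is "side" or "top" or "wrist"; returns the picture (480x640x3 uint8, blue, green, red); there is no depth.
- optics.get_calibration(name): a dict with "fx", "fy", "cx", "cy" (pixels), "R" (3x3) and "t" (3): a world point X has camera coordinates R X + t; the wrist camera has in their place "T_tool_cam" (4x4, takes a point from camera to tool coordinates, whose origin is the TCP and whose axes are the flange's). Camera axes: x right, y down, z forward; pixel columns grow to the right and rows downward; lengths in m; the calibration is good to about 2 mm. A picture is of the moment at which its call begins: read the wrist's pose just before it. get_calibration takes no time and is no camera call.
- workorder.sign_off(): hands the job in; it is judged then, once.
The state is a dict: "t": time; "joint_pos": joint angles; "qvel": joint speeds; "tau": joint torques, N m; "tcp_pos": TCP position; "tcp_rot": TCP orientation; "contact_force": force on the tool from outside, world axes, zero at the start; "torque": the same for the moment, N m; "width": opening from 0.0 (shut) to 1.0 (fully open); "grasp_force": force on a finger pad.
Only numpy, scipy, OpenCV 4.12 (cv2) and the standard library are available. Lean on these libraries where they do the work, as an engineer would, in place of code of your own. Each camera call takes 0.05 s, during which the arm holds its last target. There are 200 camera calls.

TASK

Get the portable hob ready for frying eggs: with the outside of the fingers, first push the red frying pan across the hob until it sits centred on the white cooking ring, then lay a fingertip lightly on the knurled dial and turn it clockwise until its white line clicks in at the orange mark. Only touch and push, gently: do not grip, lift or tip the pan or pinch the dial, and leave everything else where it stands.

Things in the scene. Friction and masses are not known exactly. Their poses are not given: they have to be found in the camera images.
- hob: portable induction hob fixed on the counter: slab 340 mm deep (its x), 290 mm wide (y), 62 mm high, black glass top; origin at the centre of its underside, x from its front (control strip, nearest the robot) to its rear. It may stand turned by up to 20 degrees
- ring (a point): centre of the white cooking ring (183 mm across) on the glass top, 62 mm above the counter; 35 mm behind the hob's centre
- pan: red frying pan, 0.65 to 0.95 kg: underside 156 mm across, rim 204 mm across and 45 mm up, sides leaning outwards; origin at the centre of its underside, x along its handle. Handle 20 mm thick, from the rim to 275 mm out, rising from 34 to 66 mm, pointing to the hob's right (-y). Starts 45 to 75 mm left (hob +y) of the ring's centre, up to 25 mm before or behind it; slides on the glass at 3 to 8 N
- heat_dial: the dial on the control strip, 130 mm in front of the hob's centre; origin on its vertical axis at the knob's underside, 5 mm above the glass. Knob 50 mm across, 20 mm high; 24 rubber knurl ribs round its edge run over onto its top from 15 to 25 mm radius, 1.5 mm proud of the middle. The shaft is sprung: pressed from above it gives at 2 N, sinks up to 4 mm (1 N more per mm) and comes back up
- dial (a joint): angle of the dial in rad, growing clockwise seen from above: 0 = off (white line to the hob's left, +y), 1.571 = line to the rear, stop at 3.142. It clicks every 0.524 (30 degrees): about 0.025 N m takes it out of a click, and past half way it pulls itself into the next. Starts at 1.047 or 1.571 (rarely balanced half way between), one or two clicks short; the orange mark is at 2.094
- dial_top (a point): centre of the top of the knob (level with the tops of the ribs), 87 mm above the counter when not pressed
- pointer (a point): outer end of the white pointer line on top of the knob, at 24.5 mm radius; turns with the dial
- orange_mark (a point): middle of the orange bar (10 x 6 mm) on the control strip, 32.5 mm from the dial's axis, in the direction of the white line at 2.094 rad; the other six settings have thin black bars
- bowl: clear glass mixing bowl, 170 mm across, 75 mm high, on the counter to the left; origin at the centre of its underside
- mug: blue mug, 84 mm across, 90 mm high, on the counter to the left, handle at its +y; origin at the centre of its underside
- honey_jar: amber jar with a yellow lid, 72 mm across, about 100 mm high, on the counter to the right; origin at the centre of its underside
- jam_jar: glass jar with a black lid, 68 mm across, about 85 mm high, to the right rear of the hob; origin at the centre of its underside
- pepper_mill: dark wooden pepper mill, 52 mm across, 135 mm high, in front of the hob to the left; origin at the centre of its underside
- spatula: black kitchen spatula lying on the counter, 280 mm long, in front of the hob to the right; origin at the middle of its underside, x along it, the handle at -x
- eggs: cardboard egg tray, 155 x 105 mm, with five brown eggs up to 66 mm high, on the counter to the right; origin at the centre of its underside

How it is judged:
On the way, in this order (a step that is already met when the one before it is completed fails the run):
1. the pan sits flat and centred on the cooking ring (horizontal distance between pan and ring below 0.015 m and height (world z) of pan between 0.058 and 0.066 m and angle between pan's own z axis and vertical below 0.03 rad and linear speed of pan below 0.02 m/s), for 0.2 s.
2. the dial has clicked in at the orange mark (value of joint dial between 1.9944 and 2.1944 rad), for 0.3 s.
At the end, for the whole second after the job is handed in: the pan rests flat on the hob with its centre within 15 mm of the ring's centre, and the dial rests in the click at the orange mark (within 0.1 rad of 2.094) (all of step 1 and all of step 2 and velocity of joint dial between -0.05 and 0.05 rad/s); the robot touches nothing.
It fails at once if the pan was lifted off the glass (by more than 8 mm) or tipped (by more than 6 degrees) (height (world z) of pan above 0.07 m or angle between pan's own z axis and vertical above 0.105 rad).
It fails at once if the pan was gripped or shoved with more than 25 N (contact force between any of the fingers, the arm and pan above 25 N).
It fails at once if the dial was pinched or pressed with more than 20 N (contact force between any of the fingers, the arm and heat_dial above 20 N).
It fails at once if something else on the counter was moved by more than 25 mm (distance of any of bowl, mug, honey_jar, jam_jar, pepper_mill, spatula, eggs from where it was at the start of the episode above 0.025 m).
It also fails if it takes over 58 s, if anything falls off the work surface, if the arm or the gripper's body presses on something with over 40 N, if the wrist force passes 120 N, or if a joint passes its speed limit or range.

## Working session

There is one attempt and no reset: what is moved stays moved. The work goes in short steps, Python scripts to look and compute and a tool call to move; the robot and the scene stay as the last step left them, time stands still between calls to the robot, and variables do not carry over. Pictures are saved under pics/ and viewed, at most 10 in all, crops included, and the job is handed in when it is done.

Besides the shell and the picture viewer there is one more tool, called after "Request:" as a command line: name --pt "numbers of a row" for each row, then --argument value for the rest. apply_moves: Moves the arm, as the interface text tells. Its arguments: {"type":"object","properties":{"plan":{"type":"array","items":{"type":"array","items":{"type":"number"}}}},"required":["plan"]}

```bash
mkdir -p pics; ls
python3 - <<'E'
from workcell import r, optics
import cv2, numpy as np
s=r.observe(); print({k:np.round(v,3).tolist() for k,v in s.items()})
for n in ("top","side"):
    cv2.imwrite(f"pics/{n}0.png",optics.capture(n)); c=optics.get_calibration(n); print(n,{k:np.round(v,4).tolist() for k,v in c.items()})
print(optics.get_calibration("wrist"))
E
```

```text
pics
{'t': 0.0, 'joint_pos': [1.192, 0.492, 1.559, 0.0, 1.092, -0.106], 'qvel': [-0.001, 0.0, 0.001, 0.002, 0.001, 0.002], 'tau': [0.0, -61.844, -26.161, -0.0, 0.004, -0.0], 'tcp_pos': [0.168, 0.602, 0.248], 'tcp_rot': [[-0.963, 0.269, -0.0], [0.269, 0.963, -0.001], [0.0, -0.001, -1.0]], 'contact_force': [0.555, -0.021, 0.891], 'torque': [-0.039, 0.004, -0.016], 'grasp_force': 0.0, 'width': 1.003}
top {'fx': 508.287, 'fy': 508.287, 'cx': 320.5266, 'cy': 232.7138, 'R': [[0.0215, -0.9997, -0.0103], [-0.9978, -0.0208, -0.0627], [0.0625, 0.0116, -0.998]], 't': [-0.0178, 0.5047, 1.4718]}
side {'fx': 508.4374, 'fy': 508.4374, 'cx': 322.7981, 'cy': 243.5967, 'R': [[0.8942, -0.4474, 0.0143], [-0.2803, -0.5845, -0.7615], [0.349, 0.6769, -0.648]], 't': [-0.4537, 0.2155, 1.0113]}
{'fx': 358.35430498437796, 'fy': 358.35430498437796, 'cx': 320.33538878497916, 'cy': 236.33700253449072, 'T_tool_cam': array([[-1.31909753e-04, -9.65245895e-01, -2.61343348e-01,
         6.75717328e-02],
       [ 9.99999971e-01, -7.48098174e-05, -2.28434666e-04,
        -1.04218149e-03],
       [ 2.00944576e-04, -2.61343370e-01,  9.65245877e-01,
        -1.24505036e-01],
       [ 0.00000000e+00,  0.00000000e+00,  0.00000000e+00,
         1.00000000e+00]])}
```

View pics/top0.png

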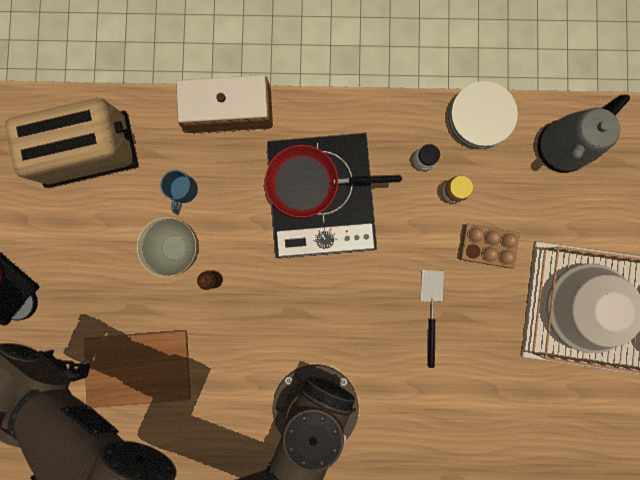

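View pics/side0.png

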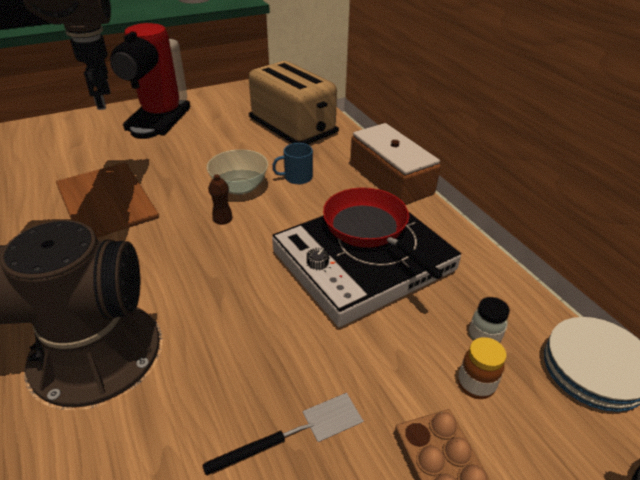

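The top view shows the hob's top corners near (267,141), (366,134), (375,250) and (277,257). The pan rim is centred near (302,181), left of the ring, with its handle to the right. The dial is near (325,239). The side view agrees, and the mug, bowl and mill stand to the left.

```bash
cat > h.py <<'E'
from workcell import r, optics
import cv2, numpy as np
def ray(cal,uv,z,T=None):
    uv=np.atleast_2d(np.asarray(uv,float))
    d=np.c_[(uv[:,0]-cal["cx"])/cal["fx"],(uv[:,1]-cal["cy"])/cal["fy"],np.ones(len(uv))]
    if "R" in cal: R=np.array(cal["R"]).T; o=-R@np.array(cal["t"])
    else: R=T[:3,:3]; o=T[:3,3]
    d=d@R.T
    return o+d*((z-o[2])/d[:,2])[:,None]
def proj(cal,X):
    c=np.atleast_2d(X)@np.array(cal["R"]).T+np.array(cal["t"])
    return np.c_[cal["fx"]*c[:,0]/c[:,2]+cal["cx"],cal["fy"]*c[:,1]/c[:,2]+cal["cy"]]
def wrist(s):
    cal=optics.get_calibration("wrist"); T=np.eye(4); T[:3,:3]=s["tcp_rot"]; T[:3,3]=s["tcp_pos"]
    return cal,T@cal["T_tool_cam"]
def circ(P):
    A=np.c_[2*P[:,:2],np.ones(len(P))]; x=np.linalg.lstsq(A,(P[:,:2]**2).sum(1),rcond=None)[0]
    return x[:2],np.sqrt(x[2]+x[:2]@x[:2])
def redmask(im):
    h=cv2.cvtColor(im,cv2.COLOR_BGR2HSV)
    return (((h[...,0]<6)|(h[...,0]>174))&(h[...,1]>150)&(h[...,2]>70)).astype(np.uint8)
def pan_from(im,cal,T=None,box=None):
    m=redmask(im)
    if box: k=np.zeros_like(m); x0,y0,x1,y1=box; k[y0:y1,x0:x1]=1; m*=k
    c=max(cv2.findContours(m,cv2.RETR_EXTERNAL,cv2.CHAIN_APPROX_NONE)[0],key=cv2.contourArea)
    return circ(ray(cal,cv2.convexHull(c)[:,0],0.107,T))
E
python3 - <<'E'
from h import *
im=cv2.imread("pics/top0.png"); cal=optics.get_calibration("top")
g=cv2.cvtColor(im,cv2.COLOR_BGR2GRAY)
c=np.array([[267,141],[366,134],[375,250],[277,257]],np.float32)
# edges: fit lines on wood/hob transition by saturation: hob pixels unsaturated
hsv=cv2.cvtColor(im,cv2.COLOR_BGR2HSV); m=((hsv[...,1]<70)|(hsv[...,2]<50)).astype(np.uint8)
k=np.zeros_like(m); k[120:275,255:390]=1; m=cv2.morphologyEx(m*k,cv2.MORPH_OPEN,np.ones((15,15)))
cn=max(cv2.findContours(m,cv2.RETR_EXTERNAL,cv2.CHAIN_APPROX_NONE)[0],key=cv2.contourArea)
print(cv2.boxPoints(cv2.minAreaRect(cn)).round(1).tolist())
P=ray(cal,c,0.062)[:,:2]; print(P.round(3).tolist(), [np.linalg.norm(P[i]-P[i-1]).round(3) for i in range(4)])
cen=P.mean(0); a=(P[0]+P[1]-P[2]-P[3]); yaw=np.arctan2(a[1],a[0]); print("hob",cen,np.degrees(yaw), np.degrees(np.arctan2(*(P[0]+P[3]-P[1]-P[2])[::-1]))-90)
print("pan",pan_from(im,cal,box=(250,130,420,230)))
ex=np.array([np.cos(yaw),np.sin(yaw)]); print("ring",cen+.035*ex,"dial",cen-.13*ex, ray(cal,[325,239],.087))
for n,u,z in (("bowl",(168,247),.075),("mug",(180,186),.09),("mill",(209,281),.1),("jam",(428,155),.085),("honey",(461,187),.1),("pan handle end",(401,179),.12)): print(n,ray(cal,u,z)[0].round(3))
crop=cv2.resize(im[120:270,255:415],None,fx=5,fy=4,interpolation=cv2.INTER_CUBIC); crop=cv2.resize(im[125:265,255:415],None,fx=4,fy=4,interpolation=cv2.INTER_CUBIC)
cv2.imwrite("pics/c0.png",crop)
E
```

```text
[[265.79998779296875, 141.6999969482422], [366.5, 133.10000610351562], [376.3999938964844, 249.5], [275.70001220703125, 258.1000061035156]]
[[0.763, 0.152], [0.788, -0.132], [0.456, -0.163], [0.431, 0.114]] [np.float64(0.334), np.float64(0.285), np.float64(0.333), np.float64(0.278)]
hob [ 0.60945928 -0.00720373] 5.876509256982963 5.240157002357293
pan (array([0.64254199, 0.04865371]), np.float64(0.10163213977513094))
ring [ 0.64427535 -0.00362027] dial [ 0.48014245 -0.02051374] [[ 0.4831932 -0.0207449  0.087    ]]
bowl [0.452 0.42  0.075]
mug [0.623 0.389 0.09 ]
mill [0.36  0.296 0.1  ]
jam [ 0.726 -0.305  0.085]
honey [ 0.635 -0.394  0.1  ]
pan handle end [ 0.65  -0.225  0.12 ]
```

View pics/c0.png

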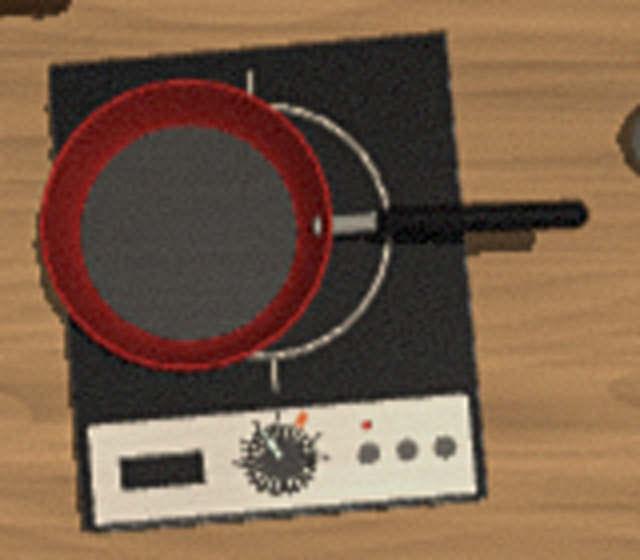

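In the crop the pan sits left of the ring and the pointer aims up-left (about 1.05 rad, two clicks short of the orange bar). I'll shut the fingers and move above the counter to the pan's left.

Request:
apply_moves --pt "1 -3 -1.4 0 0 0 -3" --pt "1 -6.5 -3 0 0 0 -6" --pt "1 -10 -4.6 0 0 0 -9" --pt "1 -13.5 -6.2 0 0 0 -12" --pt "1 -17 -7.8 0 0 0 -15" --pt "1 -20.5 -9.4 0 0 0 -18" --pt "1 -24 -11 0 0 0 -21" --pt "1 -27.5 -12.6 0 0 0 -21" --pt "1 -31 -14.2 0 0 0 -21" --pt "1 -34.5 -15.8 0 0 0 -21" --pt "1 -38 -17.4 0 0 0 -21" --pt "1 -41 -18.7 0 0 0 -21"

```text
t: 1.1
tcp_pos: [0.5144, 0.3094, 0.2481]
tcp_rot: [[-0.996, -0.093, -0.0], [-0.093, 0.996, -0.0], [0.0, -0.0, -1.0]]
contact_force: [-0.0, 1.3, -0.7]
width: 0.003
grasp_force: 0.0
```

Run:
```python
from h import *
im=cv2.imread("pics/top0.png"); cal=optics.get_calibration("top")
g=cv2.cvtColor(im,cv2.COLOR_BGR2GRAY); v,u=np.nonzero(g>95)
P=ray(cal,np.c_[u,v],.062)[:,:2]
pan=np.array([.6425,.0487]); c=np.array([.644,-.0036])
for it in range(5):
    d=np.linalg.norm(P-c,axis=1); s=(abs(d-.0915)<(.012,.008,.006,.005,.005)[it])&(np.linalg.norm(P-pan,axis=1)>.109)
    # drop handle area
    s&=~((abs(P[:,0]-.645)<.02)&(P[:,1]<0))
    c,R=circ(P[s]); print(s.sum(),c,R)
s=r.observe(); print({k:np.round(s[k],4).tolist() for k in ("t","tcp_pos","tcp_rot","contact_force","width")})
```

```text
120 [ 6.45912866e-01 -2.82333628e-04] 0.0923851242285062
117 [ 0.6465649  -0.00228797] 0.09085320278832747
116 [ 0.64643712 -0.00302487] 0.09033346991439609
115 [ 0.64657353 -0.00350129] 0.08997584119593707
115 [ 0.64657353 -0.00350129] 0.08997584119593707
{'t': 1.1, 'tcp_pos': [0.5144, 0.3094, 0.2481], 'tcp_rot': [[-0.9957, -0.0929, -0.0003], [-0.0929, 0.9957, -0.0003], [0.0003, -0.0002, -1.0]], 'contact_force': [-0.0165, 1.2944, -0.6943], 'width': 0.0035}
```

Request:
apply_moves --pt "1 -2.6 -3.2 0 0 0 0" --pt "1 -5.2 -6.4 0 0 0 0" --pt "1 -7.8 -9.6 0 0 0 0" --pt "1 -10.6 -12.9 0 0 0 0" --pt "1 -10.6 -12.9 3 0 0 0" --pt "1 -10.6 -12.9 6 0 0 0" --pt "1 -10.6 -12.9 9 0 0 0" --pt "1 -10.6 -12.9 12 0 0 0" --pt "1 -10.6 -12.9 13.5 0 0 0" --pt "1 -10.6 -12.9 14.6 0 0 0" --pt "1 -10.6 -12.9 14.6 0 0 0" --pt "1 -10.6 -12.9 14.6 0 0 0"

```text
t: 2.1
tcp_pos: [0.6306, 0.1929, 0.1025]
tcp_rot: [[-0.996, -0.094, -0.0], [-0.094, 0.996, 0.0], [0.0, 0.0, -1.0]]
contact_force: [0.5, -0.7, 0.5]
width: -0.001
grasp_force: 0.0
```

Run:
```python
from h import *
im=optics.capture("side"); cv2.imwrite("pics/s1.png",cv2.resize(im[130:310,230:470],None,fx=3.3,fy=3.3,interpolation=cv2.INTER_CUBIC))
t=optics.capture("top"); cv2.imwrite("pics/t1.png",t)
s=r.observe(); print({k:np.round(s[k],4).tolist() for k in ("t","tcp_pos","tcp_rot","contact_force","torque")})
```

```text
{'t': 2.2, 'tcp_pos': [0.6311, 0.1931, 0.1037], 'tcp_rot': [[-0.9956, -0.0937, 0.002], [-0.0937, 0.9956, 0.0005], [-0.0021, 0.0003, -1.0]], 'contact_force': [-0.4051, -0.3837, 0.4036], 'torque': [-0.0913, 0.0419, 0.0645]}
```

View pics/s1.png

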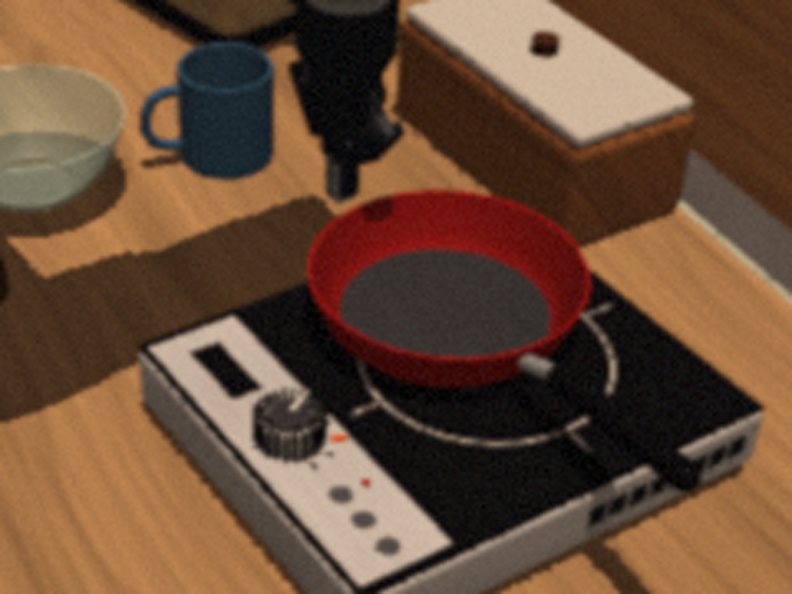

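The side crop shows the shut fingers beside the pan's left rim (tip at crop (342,195)), clear of it and below rim height. Pushing slowly along tool −y.

Request:
apply_moves --pt "1 0.2 -1 0 0 0 0" --pt "1 0.2 -1.8 0 0 0 0" --pt "1 0.2 -2.1 0 0 0 0" --pt "1 0.2 -2.4 0 0 0 0" --pt "1 0.2 -2.7 0 0 0 0" --pt "1 0.2 -3 0 0 0 0" --pt "1 0.2 -3.3 0 0 0 0" --pt "1 0.2 -3.6 0 0 0 0" --pt "1 0.2 -3.9 0 0 0 0" --pt "1 0.2 -4.2 0 0 0 0" --pt "1 0.2 -4.5 0 0 0 0" --pt "1 0.2 -4.5 0 0 0 0"

```text
t: 3.2
tcp_pos: [0.6327, 0.1482, 0.1025]
tcp_rot: [[-0.996, -0.093, 0.0], [-0.093, 0.996, 0.001], [-0.0, 0.001, -1.0]]
contact_force: [-0.7, 4.5, 1.7]
width: -0.001
grasp_force: 2.1
```

```bash
cat > pan.py <<'E'
from h import *
s=r.observe(); t=optics.capture("top"); cv2.imwrite("pics/t_last.png",t)
c,R=pan_from(t,optics.get_calibration("top"),box=(230,110,430,240))
d=np.array([.6462,-.0025])-c; Rt=s["tcp_rot"]
print("pan",c.round(4),R.round(4),"to ring, world",d.round(4),"tool x,y cm",(100*d@Rt[:2,:2]).round(2))
q=c-s["tcp_pos"][:2]; print("pan rel tcp, tool",(100*q@Rt[:2,:2]).round(2))
print({k:np.round(s[k],4).tolist() for k in ("t","tcp_pos","contact_force")})
E
python3 pan.py
```

```text
pan [0.6441 0.0326] 0.1017 to ring, world [ 0.0021 -0.0351] tool x,y cm [ 0.12 -3.51]
pan rel tcp, tool [ -0.05 -11.62]
{'t': 3.2, 'tcp_pos': [0.6327, 0.1482, 0.1025], 'contact_force': [-0.7017, 4.4605, 1.72]}
```

Request:
apply_moves --pt "1 0 -0.3 0 0 0 0" --pt "1 0 -0.6 0 0 0 0" --pt "1 0 -0.9 0 0 0 0" --pt "1 0 -1.2 0 0 0 0" --pt "1 0 -1.5 0 0 0 0" --pt "1 0 -1.8 0 0 0 0" --pt "1 0 -2.1 0 0 0 0" --pt "1 0 -2.4 0 0 0 0" --pt "1 0 -2.7 0 0 0 0" --pt "1 0 -3.0 0 0 0 0" --pt "1 0 -3.3 0 0 0 0" --pt "1 0 -3.4 0 0 0 0"

```text
t: 4.25
tcp_pos: [0.6359, 0.1145, 0.1025]
tcp_rot: [[-0.996, -0.093, 0.0], [-0.093, 0.996, 0.001], [-0.0, 0.001, -1.0]]
contact_force: [-1.5, 7.5, 0.9]
width: -0.0
grasp_force: 3.8
```

```bash
python3 pan.py
python3 - <<'E'
import cv2; im=cv2.imread("pics/t_last.png"); cv2.imwrite("pics/c2.png",cv2.resize(im[125:265,255:415],None,fx=4,fy=4,interpolation=cv2.INTER_CUBIC))
E
```

```text
pan [ 6.489e-01 -6.000e-04] 0.1019 to ring, world [-0.0027 -0.0019] tool x,y cm [ 0.28 -0.17]
pan rel tcp, tool [ -0.22 -11.58]
{'t': 4.25, 'tcp_pos': [0.6359, 0.1145, 0.1025], 'contact_force': [-1.5227, 7.4606, 0.9407]}
```

View pics/c2.png

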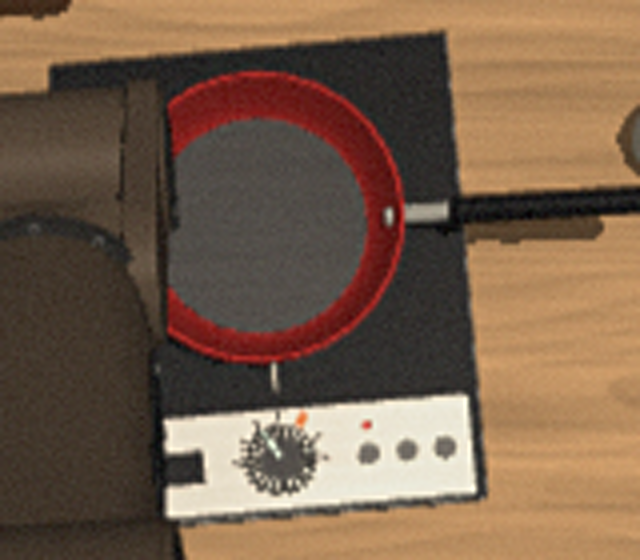

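The pan now lies about 3 mm from the ring's centre (crop rim centred near (258,217)), flat. Backing the finger off, rising, and moving above the dial.

Request:
apply_moves --pt "1 0 1 0 0 0 0" --pt "1 0 2.5 0 0 0 0" --pt "1 0 3 -2 0 0 0" --pt "1 0 3 -5 0 0 0" --pt "1 0 3 -8 0 0 0" --pt "1 0 3 -10.8 0 0 0" --pt "1 3.3 0 -10.8 0 0 0" --pt "1 6 -2.5 -10.8 0 0 0" --pt "1 8.7 -5 -10.8 0 0 0" --pt "1 11.4 -7.5 -10.8 0 0 0" --pt "1 14 -10 -10.8 0 0 0" --pt "1 16.6 -11.9 -10.8 0 0 0"

```text
t: 5.3
tcp_pos: [0.4805, -0.0205, 0.2104]
tcp_rot: [[-0.996, -0.094, 0.0], [-0.094, 0.996, -0.0], [-0.0, -0.0, -1.0]]
contact_force: [1.2, -0.2, 0.6]
width: 0.0
grasp_force: 0.0
```

Request:
apply_moves --pt "1 0 0 0 0 0 0" --pt "1 0 0 0 0 0 0" --pt "1 0 0 0 0 0 0"

```text
t: 5.55
tcp_pos: [0.4824, -0.0194, 0.2106]
tcp_rot: [[-0.996, -0.094, 0.001], [-0.094, 0.996, -0.0], [-0.001, -0.0, -1.0]]
contact_force: [0.2, 0.2, -0.5]
width: -0.003
grasp_force: 0.0
```

```bash
python3 pan.py
python3 - <<'E'
from h import *
s=r.observe(); im=optics.capture("wrist"); cv2.imwrite("pics/w1.png",im)
cal,T=wrist(s); np.savez("w1.npz",T=T); print(s["joint_pos"].round(3),s["tcp_pos"].round(4),s["tcp_rot"].round(4).tolist())
E
```

```text
pan [ 0.6495 -0.001 ] 0.1015 to ring, world [-0.0033 -0.0015] tool x,y cm [ 0.34 -0.12]
pan rel tcp, tool [-16.81   0.27]
{'t': 5.55, 'tcp_pos': [0.4824, -0.0194, 0.2106], 'contact_force': [0.2221, 0.1751, -0.5333]}
[-0.177  0.34   1.944  0.     0.857 -1.842] [ 0.4825 -0.0192  0.2104] [[-0.9955, -0.0944, 0.0007], [-0.0944, 0.9955, -0.0], [-0.0007, -0.0001, -1.0]]
```

View pics/w1.png

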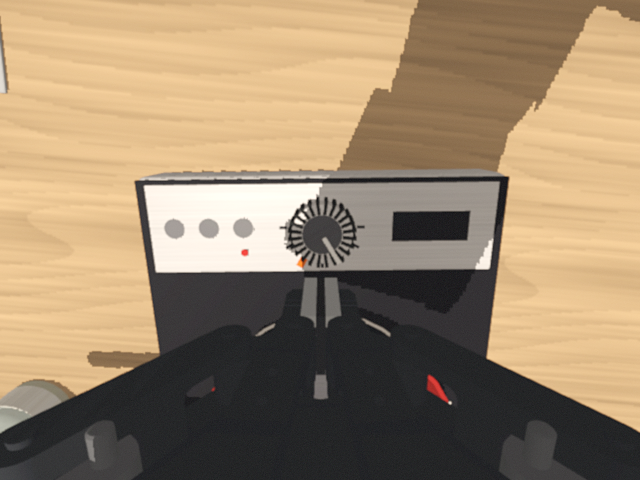

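The wrist view (rear is down) shows the knob at (321,234), its white pointer ending near (340,262) and the orange mark at (302,264). That is two clicks to go. The fingertips are at about (322,280).

```bash
cat > dial.py <<'E'
from h import *
def dial(im,cal,T):
    h=cv2.cvtColor(im,cv2.COLOR_BGR2HSV)
    o=((h[...,0]>5)&(h[...,0]<16)&(h[...,1]>170)&(h[...,2]>120)).astype(np.uint8)
    k=np.zeros_like(o)
    u,v=proj_w(cal,T,[.482,-.019,.087]); u,v=int(u),int(v); k[max(0,v-60):v+60,max(0,u-60):u+60]=1
    ys,xs=np.nonzero(o*k); O=ray(cal,[xs.mean(),ys.mean()],.062,T)[0,:2]
    g=cv2.cvtColor(im,cv2.COLOR_BGR2GRAY)
    c=cv2.HoughCircles(cv2.GaussianBlur(g*k,(3,3),0),cv2.HOUGH_GRADIENT,1,200,param1=80,param2=10,minRadius=29,maxRadius=38)
    c=c[0,0]; D=ray(cal,c[:2],.087,T)[0,:2]
    return c,D,O
def proj_w(cal,T,X):
    p=T[:3,:3].T@(np.array(X)-T[:3,3]); return cal["fx"]*p[0]/p[2]+cal["cx"],cal["fy"]*p[1]/p[2]+cal["cy"]
E
python3 - <<'E'
from dial import *
im=cv2.imread("pics/w1.png"); T=np.load("w1.npz")["T"]; cal=optics.get_calibration("wrist")
c,D,O=dial(im,cal,T); print(c,D.round(4),O.round(4),"dist",np.linalg.norm(O-D).round(4))
P=ray(cal,[340,263],.087,T)[0,:2]
strip=ray(cal,[[145,184],[494,178],[490,270],[155,273]],.062,T)[:,:2]
hx=(strip[2]+strip[3]-strip[0]-strip[1]); hy=strip[1]+strip[2]-strip[0]-strip[3]; print("yaws",np.degrees(np.arctan2(hx[1],hx[0])),np.degrees(np.arctan2(-hy[0],hy[1])), strip.mean(0))
y=np.radians(5.4); ex=np.array([np.cos(y),np.sin(y)]); ey=np.array([-ex[1],ex[0]])
for n,Q in (("ptr",P),("orange",O)): print(n,np.arctan2((Q-D)@ex,(Q-D)@ey), np.linalg.norm(Q-D))
s=r.observe(); Rt=s["tcp_rot"]
for f in (-30,0,30):
    a=np.radians(f); G=D+.02*(np.cos(a)*ey+np.sin(a)*ex); d=np.r_[G,.110]-s["tcp_pos"]; print(f,G.round(4),"tool cm",(100*d@Rt).round(2))
E
```

```text
[319.5 231.5  31.9] [ 0.4784 -0.0207] [ 0.5118 -0.0322] dist 0.0353
yaws 7.383069338244341 6.170895720210603 [ 0.48176083 -0.01945401]
ptr 1.0086363829012368 0.028109165377947266
orange 1.9979538385511237 0.035331406646839786
-30 [ 0.4669 -0.0044] tool cm [ 1.42  1.62 10.02]
0 [ 0.4766 -0.0008] tool cm [ 0.42  1.88 10.02]
30 [ 0.4868 -0.0025] tool cm [-0.58  1.61 10.03]
```

Request:
apply_moves --pt "1 0.3 0.5 1 0 0 -6" --pt "1 0.6 1 3 0 0 -12" --pt "1 0.9 1.4 5 0 0 -18" --pt "1 1.1 1.7 7 0 0 -24" --pt "1 1.1 1.7 8.5 0 0 -30" --pt "1 1.1 1.7 9.3 0 0 -30" --pt "1 1.1 1.7 9.7 0 0 -30" --pt "1 1.1 1.7 10 0 0 -30" --pt "1 1.1 1.7 10 0 0 -30" --pt "1 1.1 1.7 10 0 0 -30"

```text
t: 6.48
tcp_pos: [0.4696, -0.0041, 0.1108]
tcp_rot: [[-0.816, -0.578, 0.001], [-0.578, 0.816, -0.0], [-0.001, -0.001, -1.0]]
contact_force: [-0.3, 0.2, -0.4]
width: -0.001
grasp_force: 0.0
```

Run:
```python
from h import *
s=r.observe(); im=optics.capture("wrist"); sd=optics.capture("side")
a=cv2.resize(im[60:380,160:480],(400,400)); b=cv2.resize(sd[205:305,265:365],(400,400),interpolation=cv2.INTER_CUBIC)
cv2.imwrite("pics/w2.png",np.hstack([a,b])); print(s["contact_force"].round(2),s["tcp_pos"].round(4),s["tcp_rot"].round(3).tolist())
```

```text
[-0.28  0.21 -0.41] [ 0.4696 -0.0041  0.1108] [[-0.816, -0.578, 0.001], [-0.578, 0.816, -0.0], [-0.001, -0.001, -1.0]]
```

View pics/w2.png

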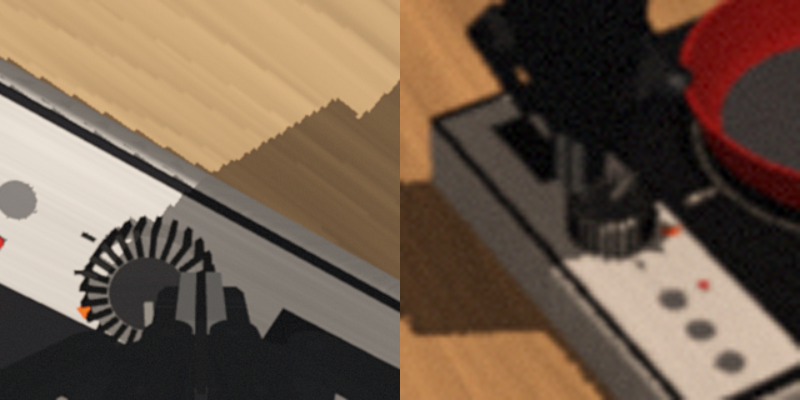

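The wrist crop shows the fingertips (202,272) over the left ribs of the knob, centred at (148,293). The side view confirms that they are just above it. Lowering in small steps.

Request:
apply_moves --pt "1 0 0 0.2 0 0 0" --pt "1 0 0 0.4 0 0 0" --pt "1 0 0 0.5 0 0 0" --pt "1 0 0 0.5 0 0 0" --pt "1 0 0 0.5 0 0 0"

```text
t: 7.0
tcp_pos: [0.4691, -0.0041, 0.1052]
tcp_rot: [[-0.816, -0.579, -0.0], [-0.579, 0.816, 0.0], [0.0, 0.0, -1.0]]
contact_force: [0.0, 0.1, 0.3]
width: -0.002
grasp_force: 0.0
```

Request:
apply_moves --pt "1 0 0 0.1 0 0 0" --pt "1 0 0 0.1 0 0 0" --pt "1 0 0 0.1 0 0 0"

```text
t: 7.25
tcp_pos: [0.4691, -0.0041, 0.1043]
tcp_rot: [[-0.815, -0.579, -0.0], [-0.579, 0.815, 0.0], [-0.0, 0.0, -1.0]]
contact_force: [0.7, 0.4, 0.0]
width: 0.003
grasp_force: 0.0
```

Request:
apply_moves --pt "1 0 0 0.1 0 0 0" --pt "1 0 0 0.1 0 0 0" --pt "1 0 0 0.1 0 0 0"

```text
t: 7.5
tcp_pos: [0.4692, -0.0041, 0.1033]
tcp_rot: [[-0.815, -0.579, 0.0], [-0.579, 0.815, 0.0], [-0.0, -0.0, -1.0]]
contact_force: [-1.7, 0.3, 0.8]
width: -0.002
grasp_force: 0.8
```

Request:
apply_moves --pt "1 0 0 0.1 0 0 0" --pt "1 0 0 0.15 0 0 0" --pt "1 0 0 0.15 0 0 0"

```text
t: 7.75
tcp_pos: [0.4692, -0.0041, 0.1018]
tcp_rot: [[-0.815, -0.579, 0.0], [-0.579, 0.815, 0.0], [-0.0, -0.0, -1.0]]
contact_force: [-0.9, 0.9, 3.2]
width: 0.0
grasp_force: 1.7
```

Request:
apply_moves --pt "1 0 0 0.1 0 0 0" --pt "1 0 0 0.1 0 0 0" --pt "1 0 0 0.1 0 0 0"

```text
t: 8.0
tcp_pos: [0.4692, -0.0041, 0.1008]
tcp_rot: [[-0.815, -0.579, 0.0], [-0.579, 0.815, 0.0], [-0.0, 0.0, -1.0]]
contact_force: [-1.4, -0.1, 3.0]
width: -0.0
grasp_force: 2.0
```

Run:
```python
from h import *
s=r.observe(); print({k:s[k].round(4).tolist() for k in ("tcp_pos","contact_force","joint_pos")})
R=s["tcp_rot"]; y=np.radians(5.5); ex=np.array([np.cos(y),np.sin(y)]); ey=np.array([-ex[1],ex[0]])
q=s["tcp_pos"][:2]-np.array([.4815,-.0195]); rad=np.linalg.norm(q); f0=np.arctan2(q@ex,q@ey); print("rad",rad,"phi0 deg",np.degrees(f0))
for k in range(0,71,5):
    a=f0+np.radians(k); d=rad*(np.cos(a)*ey+np.sin(a)*ex)-q; print(k,(100*d@R[:2,:2]).round(2).tolist())
```

```text
{'tcp_pos': [0.4692, -0.0041, 0.1008], 'contact_force': [-1.4276, -0.0878, 3.0076], 'joint_pos': [-0.1496, 0.5042, 2.0794, 0.0002, 0.5579, -2.338]}
rad 0.01975059527472614 phi0 deg -33.13935918689868
0 [0.0, 0.0]
5 [-0.17, 0.0]
10 [-0.34, -0.01]
15 [-0.51, -0.04]
20 [-0.68, -0.08]
25 [-0.84, -0.14]
30 [-1.0, -0.21]
35 [-1.15, -0.29]
40 [-1.29, -0.39]
45 [-1.43, -0.5]
50 [-1.55, -0.62]
55 [-1.66, -0.75]
60 [-1.76, -0.89]
65 [-1.85, -1.04]
70 [-1.93, -1.19]
```

Resting at about 3–4 N. Turning clockwise about the dial axis by 60°.

Request:
apply_moves --pt "1 -0.17 0 0 0 0 5" --pt "1 -0.34 -0.01 0 0 0 10" --pt "1 -0.51 -0.04 0 0 0 15" --pt "1 -0.68 -0.08 0 0 0 20" --pt "1 -0.84 -0.14 0 0 0 25" --pt "1 -1.0 -0.21 0 0 0 30" --pt "1 -1.15 -0.29 0 0 0 35" --pt "1 -1.29 -0.39 0 0 0 40" --pt "1 -1.43 -0.5 0 0 0 45" --pt "1 -1.55 -0.62 0 0 0 50" --pt "1 -1.66 -0.75 0 0 0 55" --pt "1 -1.76 -0.89 0 0 0 60"

```text
t: 9.0
tcp_pos: [0.4882, -0.0011, 0.1007]
tcp_rot: [[-0.907, 0.421, -0.001], [0.421, 0.907, 0.0], [0.001, -0.0, -1.0]]
contact_force: [-3.5, 1.1, 5.1]
width: 0.0
grasp_force: 2.5
```

Run:
```python
from h import *
s=r.observe(); im=optics.capture("wrist"); sd=optics.capture("side")
a=cv2.resize(im[60:380,160:480],(400,400)); b=cv2.resize(sd[205:305,265:365],(400,400),interpolation=cv2.INTER_CUBIC)
cv2.imwrite("pics/w3.png",np.hstack([a,b])); print(s["contact_force"].round(2),s["tcp_pos"].round(4),s["tcp_rot"].round(3).tolist())
```

```text
[-3.51  1.11  5.12] [ 0.4882 -0.0011  0.1007] [[-0.907, 0.421, -0.001], [0.421, 0.907, 0.0], [0.001, -0.0, -1.0]]
```

View pics/w3.png

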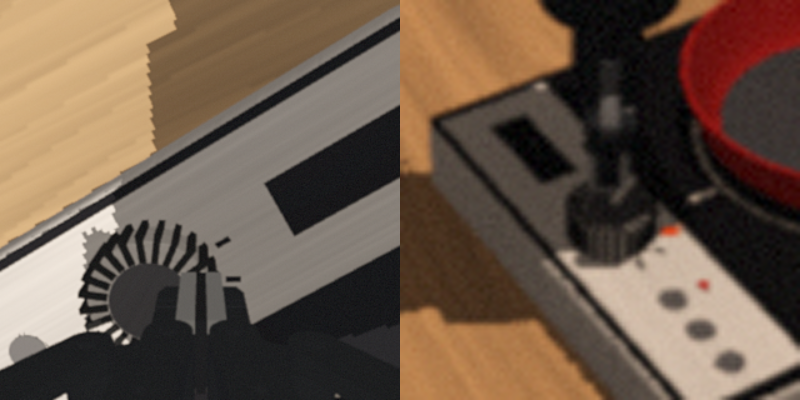

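The view after the sweep shows the tip still on the left ribs and the pointer mostly hidden. I'll lift off, return to the viewing pose and measure the line numerically.

Request:
apply_moves --pt "1 0 0 -0.3 0 0 0" --pt "1 0 0 -1 0 0 0" --pt "1 0 0 -3 0 0 0" --pt "1 0 -0.5 -6 0 0 -5" --pt "1 0 -1 -9 0 0 -11" --pt "1 0 -2 -11 0 0 -17" --pt "1 0 -2 -11 0 0 -24" --pt "1 0 -2 -11 0 0 -30" --pt "1 0 -2 -11 0 0 -30" --pt "1 0 -2 -11 0 0 -30"

```text
t: 9.93
tcp_pos: [0.4804, -0.0194, 0.2111]
tcp_rot: [[-0.996, -0.091, 0.001], [-0.091, 0.996, -0.0], [-0.001, -0.0, -1.0]]
contact_force: [0.5, -0.1, 1.0]
width: 0.002
grasp_force: 0.0
```

```bash
cat > ptr.py <<'E'
from dial import *
s=r.observe(); im=optics.capture("wrist"); cv2.imwrite("pics/w_last.png",im); cal,T=wrist(s)
D=np.array([.4815,-.0195])
g=cv2.cvtColor(im,cv2.COLOR_BGR2GRAY); v,u=np.mgrid[:480,:640]; P=ray(cal,np.c_[u.ravel(),v.ravel()],.0865,T)[:,:2]-D
gg=g.ravel(); rr=np.linalg.norm(P,axis=1); m=rr<.013
print("disc grey pct",np.percentile(gg[m],[10,50,90,97,99]))
b=m&(gg>np.percentile(gg[m],50)+50); y=np.radians(5.5); ex=np.array([np.cos(y),np.sin(y)]); ey=np.array([-ex[1],ex[0]])
q=P[b]; print(b.sum(),"mean",q.mean(0).round(4)); 
w,V=np.linalg.eigh(np.cov(q.T)); d=V[:,1]*np.sign(V[:,1]@q.mean(0)); print("pointer rad",np.arctan2(d@ex,d@ey),"mean dir",np.arctan2(q.mean(0)@ex,q.mean(0)@ey),"evals",np.sqrt(w))
h=cv2.cvtColor(im,cv2.COLOR_BGR2HSV).reshape(-1,3); P2=ray(cal,np.c_[u.ravel(),v.ravel()],.062,T)[:,:2]-D
o=(h[:,0]>5)&(h[:,0]<16)&(h[:,1]>170)&(h[:,2]>120)&(np.linalg.norm(P2,axis=1)<.045)
O=P2[o].mean(0); print("orange",o.sum(),np.arctan2(O@ex,O@ey),np.linalg.norm(O)); print(s["tcp_pos"].round(4),s["contact_force"].round(2),s["t"])
E
python3 ptr.py
python3 - <<'E'
import cv2; im=cv2.imread("pics/w_last.png"); cv2.imwrite("pics/w4.png",cv2.resize(im[150:330,220:420],None,fx=3,fy=3,interpolation=cv2.INTER_CUBIC))
E
```

```text
disc grey pct [ 62.   65.   83.6 169.  174. ]
73 mean [0.0056 0.005 ]
pointer rad 1.0280059545981186 mean dir 0.9292136747966683 evals [0.00108193 0.00312265]
orange 34 2.06623621680066 0.032939803064708874
[ 0.4804 -0.0194  0.2111] [ 0.45 -0.12  1.04] 9.9333
```

View pics/w4.png

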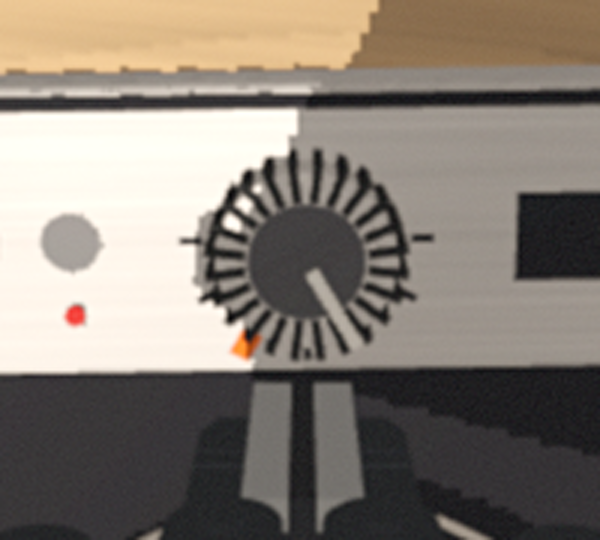

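The crop shows the knob intact and the pointer still toward the rear-left (about 1.03 rad), with orange at 2.07. The finger slipped. I'll retry a little farther out with a firmer press, still far under 20 N, in smaller stages.

Request:
apply_moves --pt "1 0.3 0.5 1 0 0 -6" --pt "1 0.6 1 3 0 0 -12" --pt "1 0.9 1.4 5 0 0 -18" --pt "1 1.1 1.8 7 0 0 -24" --pt "1 1.1 1.8 8.5 0 0 -30" --pt "1 1.1 1.8 9.5 0 0 -30" --pt "1 1.1 1.8 10.2 0 0 -30" --pt "1 1.1 1.8 10.6 0 0 -30" --pt "1 1.1 1.8 10.8 0 0 -30" --pt "1 1.1 1.8 11 0 0 -30" --pt "1 1.1 1.8 11 0 0 -30"

```text
t: 10.9
tcp_pos: [0.4676, -0.0024, 0.101]
tcp_rot: [[-0.816, -0.578, 0.0], [-0.578, 0.816, 0.0], [-0.0, 0.0, -1.0]]
contact_force: [-1.7, 1.3, 2.9]
width: 0.001
grasp_force: 1.7
```

Request:
apply_moves --pt "1 0 0 0.05 0 0 0" --pt "1 0 0 0.1 0 0 0" --pt "1 0 0 0.1 0 0 0"

```text
t: 11.15
tcp_pos: [0.4676, -0.0024, 0.1002]
tcp_rot: [[-0.816, -0.579, 0.0], [-0.579, 0.816, 0.0], [-0.0, -0.0, -1.0]]
contact_force: [-3.7, 1.3, 4.5]
width: 0.0
grasp_force: 2.6
```

Request:
apply_moves --pt "1 0 0 0.05 0 0 0" --pt "1 0 0 0.05 0 0 0" --pt "1 0 0 0.05 0 0 0"

```text
t: 11.4
tcp_pos: [0.4676, -0.0024, 0.0999]
tcp_rot: [[-0.816, -0.579, 0.0], [-0.579, 0.816, 0.0], [-0.0, -0.0, -1.0]]
contact_force: [-3.9, 1.7, 7.0]
width: 0.006
grasp_force: 3.8
```

Request:
apply_moves --pt "1 -0.19 0 0.02 0 0 5" --pt "1 -0.38 -0.01 0.02 0 0 10" --pt "1 -0.57 -0.04 0.02 0 0 15" --pt "1 -0.76 -0.09 0.02 0 0 20" --pt "1 -0.76 -0.09 0.02 0 0 20" --pt "1 -0.76 -0.09 0.02 0 0 20"

```text
t: 11.9
tcp_pos: [0.4748, 0.0015, 0.0998]
tcp_rot: [[-0.964, -0.264, 0.002], [-0.264, 0.964, 0.0], [-0.002, -0.0, -1.0]]
contact_force: [-1.9, 5.8, 7.9]
width: -0.001
grasp_force: 4.1
```

Run:
```python
from h import *
s=r.observe(); print({k:np.round(s[k],4).tolist() for k in ("tcp_pos","contact_force","torque","joint_pos")})
im=optics.capture("wrist"); cal,T=wrist(s); D=np.array([.4815,-.0195])
g=cv2.cvtColor(im,cv2.COLOR_BGR2GRAY); cv2.imwrite("pics/w5.png",cv2.resize(im[120:330,170:430],(780,630))[:600])
```

```text
{'tcp_pos': [0.4748, 0.0015, 0.0998], 'contact_force': [-1.8736, 5.8494, 7.8865], 'torque': [0.7727, 0.3235, -0.0489], 'joint_pos': [-0.1363, 0.5108, 2.0677, 0.0008, 0.5615, -1.9752]}
```

```bash
sed 's/\.0865/.0825/' ptr.py > ptrp.py
cat >> ptrp.py <<'E'
lab=cv2.connectedComponents(b.reshape(480,640).astype(np.uint8))[1]
for i in range(1,lab.max()+1):
    k=(lab==i).ravel(); 
    if k.sum()>5: print(k.sum(),"polar deg, mm", [(round(np.degrees(np.arctan2(p@ex,p@ey))),round(1000*np.linalg.norm(p),1)) for p in P[k][::max(1,k.sum()//8)]])
E
python3 ptrp.py
```

```text
disc grey pct [ 28.   50.   55.2 144.  146. ]
151 mean [0.0062 0.0022]
pointer rad 1.510638878164118 mean dir 1.3244323305140169 evals [0.00103806 0.00313397]
orange 0 nan nan
[0.4748 0.0015 0.0999] [-2.32  5.29  7.74] 11.95
150 polar deg, mm [(93, np.float64(1.9)), (71, np.float64(2.8)), (61, np.float64(3.9)), (86, np.float64(5.2)), (69, np.float64(6.3)), (82, np.float64(7.6)), (70, np.float64(8.7)), (74, np.float64(10.1)), (78, np.float64(12.0))]ptrp.py:12: RuntimeWarning: Mean of empty slice.
  O=P2[o].mean(0); print("orange",o.sum(),np.arctan2(O@ex,O@ey),np.linalg.norm(O)); print(s["tcp_pos"].round(4),s["contact_force"].round(2),s["t"])
  ret = um.true_divide(
```

The pointer now reads about 1.51, so it turned one click (1.571). Another 30° on the same arc.

Request:
apply_moves --pt "1 -0.19 0.03 0 0 0 5" --pt "1 -0.38 0.04 0 0 0 10" --pt "1 -0.57 0.01 0 0 0 15" --pt "1 -0.76 -0.04 0 0 0 20" --pt "1 -0.94 -0.11 0 0 0 25" --pt "1 -1.11 -0.18 0 0 0 30" --pt "1 -1.11 -0.18 0 0 0 30" --pt "1 -1.11 -0.18 0 0 0 30"

```text
t: 12.67
tcp_pos: [0.4866, 0.0025, 0.0999]
tcp_rot: [[-0.967, 0.253, 0.003], [0.253, 0.967, -0.0], [-0.003, 0.001, -1.0]]
contact_force: [1.0, 2.3, 5.8]
width: -0.001
grasp_force: 3.0
```

```bash
python3 ptrp.py 2>/dev/null
```

```text
disc grey pct [ 28.   50.   68.3 146.  148. ]
197 mean [ 0.0065 -0.0026]
pointer rad 2.5089039524336996 mean dir 2.044473202937016 evals [0.00250764 0.00342075]
orange 0 nan nan
[0.4866 0.0025 0.0999] [1.03 2.27 5.84] 12.6667
176 polar deg, mm [(137, np.float64(1.6)), (73, np.float64(3.0)), (97, np.float64(4.0)), (110, np.float64(5.3)), (118, np.float64(6.8)), (98, np.float64(7.9)), (103, np.float64(9.2)), (118, np.float64(11.2))]
9 polar deg, mm [(169, np.float64(12.9)), (168, np.float64(12.5)), (166, np.float64(12.8)), (165, np.float64(12.4)), (163, np.float64(12.7)), (162, np.float64(12.4)), (160, np.float64(12.7)), (159, np.float64(12.4)), (157, np.float64(12.7))]
11 polar deg, mm [(152, np.float64(12.2)), (150, np.float64(11.9)), (149, np.float64(12.3)), (147, np.float64(12.0)), (149, np.float64(13.0)), (147, np.float64(12.7)), (146, np.float64(12.4)), (144, np.float64(12.2)), (144, np.float64(12.9)), (143, np.float64(12.6)), (140, np.float64(12.8))]
```

Request:
apply_moves --pt "1 0 0 -0.1 0 0 0" --pt "1 0 0 -0.2 0 0 0" --pt "1 0 0 -0.4 0 0 0" --pt "1 0 0 -1 0 0 0" --pt "1 0 0 -3 0 0 0" --pt "1 0 -0.5 -6 0 0 -5" --pt "1 0 -1 -9 0 0 -11" --pt "1 0 -2 -11 0 0 -17" --pt "1 0 -2 -11 0 0 -20" --pt "1 0 -2 -11 0 0 -20" --pt "1 0 -2 -11 0 0 -20"

```text
t: 13.63
tcp_pos: [0.4802, -0.017, 0.2091]
tcp_rot: [[-0.996, -0.091, -0.0], [-0.091, 0.996, 0.0], [0.0, 0.0, -1.0]]
contact_force: [-0.9, 0.4, 0.4]
width: -0.002
grasp_force: 0.0
```

```bash
python3 ptr.py; python3 pan.py
python3 - <<'E'
import cv2; im=cv2.imread("pics/w_last.png"); t=cv2.imread("pics/t_last.png")
import numpy as np
cv2.imwrite("pics/f.png",np.hstack([cv2.resize(im[150:300,240:390],(400,400),interpolation=cv2.INTER_CUBIC),cv2.resize(t[120:270,255:405],(400,400))]))
E
```

```text
disc grey pct [ 61.5  64.   86.  170.  173. ]
75 mean [ 0.0068 -0.0021]
pointer rad 2.022470430092576 mean dir 1.971047917310577 evals [0.00101204 0.00332023]
orange 35 2.078251056226738 0.032783683378564424
[ 0.4802 -0.017   0.2091] [-0.85  0.38  0.44] 13.6333
pan [ 0.6494 -0.0011] 0.1016 to ring, world [-0.0032 -0.0014] tool x,y cm [ 0.33 -0.11]
pan rel tcp, tool [-17.     0.02]
{'t': 13.6833, 'tcp_pos': [0.4801, -0.0168, 0.2087], 'contact_force': [-0.1994, -0.3155, -0.7441]}
```

View pics/f.png

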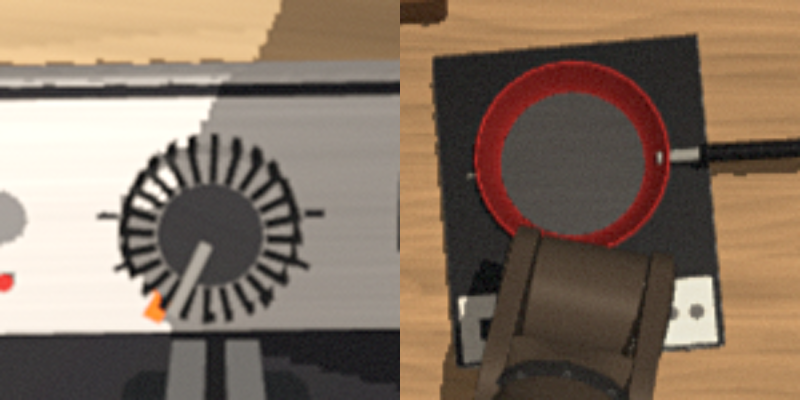

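The pointer (crop (205,243) to (172,318)) lies at the orange mark (153,307), and the pan is about 3–4 mm from the ring's centre. The arm is clear of everything, so I'm handing in.

```bash
python3 -c "
from workcell import workorder
print(workorder.sign_off())"
```

```text
the job is handed in; nothing more can be done
None
```

The job is handed in: by my last camera measurement the pan sits about 3–4 mm from the ring's centre, the dial has clicked in at the orange mark after one earlier try that slipped, and the arm touches nothing; the hand-in returned no verdict.

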